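# Square the fascia panel up in the corner stop

### The job

Get the long black fascia panel ready for marking out: with the fingertips, push it along the bench into the blue corner stop, until its far long edge lies flush along the long blue bar and its left end touches the short blue bar. Only push it: do not lift or tip it. Leave the heat sink, the capacitor and the pale silver knob standing where they are.

Things in the scene. Friction and masses are not known exactly. Their poses are not given: they have to be found in the camera images.
- corner_stop: Blue corner stop fixed to the bench: two bars 18 mm wide, 22 mm high (screw heads to 27 mm). Origin: on the long bar's inner face, at bench height, 190 mm right of the inside corner. Long bar: inner face x = 0, y from 190 to -170 mm. Short bar: inner face y = 190 mm, x from -10 to -105 mm. x points away from the robot, y to the left, turned up to 0.1 rad. The panel belongs on its -x side.
- panel: Loose black machined panel, 103 (x) by 385 (y) by 14 mm high, 0.4 to 0.9 kg, lying flat; sliding friction up to about 10 N. Origin: centre of its underside; x points away from the robot, y to its left end, within 0.25 rad of the world's. It starts 55 to 100 mm short of the long bar, 30 to 60 mm short of the short bar, up to 0.15 rad out of line with the stop.
- near_side (a point): Middle of the panel's near long side, on its rib (panel x = -46, y = 0 mm, 9 mm high). The panel's lowest 4 mm is a flange that juts 5.5 mm beyond this rib; from 4 to 14 mm high the rib's outer face runs along the whole side: fingertips 5 to 10 mm above the bench push on it. Axes as the panel's.
- right_end (a point): Middle of the panel's right end, on its rib (panel x = 0, y = -186 mm, 9 mm high). Below it the 4 mm flange juts out to y = -192.5 mm; the end rib is 13 mm high. Push here to slide the panel to the left. Axes as the panel's.
- corner_left (a point): The panel's far left corner on the flange (panel x = 51.5, y = 192.5 mm, 2 mm high): it ends in the inside corner of the stop. Axes as the panel's.
- corner_right (a point): The panel's far right corner on the flange (panel x = 51.5, y = -192.5 mm, 2 mm high). It ends in line with the long bar's inner face, about 25 mm past the bar's free end. Axes as the panel's.
- heat_sink_1: Black finned heat sink, 30 x 40 x 22 mm, loose, stands near the free end of the long bar. Origin: centre of its underside. Leave alone.
- capacitor: Black electrolytic capacitor, a 26 mm cylinder 35 mm tall standing loose near the bench's front edge, to the right. Origin: centre of its underside. Leave alone.
- silver_knob: Loose pale silver (almost white) knob, 28 mm across and 20 mm tall, standing near the bench's front edge, to the left. Origin: centre of its underside. Leave alone.

How it is judged:
By the outcome, as a careful person would: the job done as asked, in the order asked, and still so for the second after the job is handed in, with the robot touching nothing.
It also fails if it takes over 72 s, if anything falls off the work surface, if the arm or the gripper's body presses on something with over 40 N, if the wrist force passes 120 N, or if a joint passes its speed limit or range.

### The arm

A 6-joint arm with a two-finger parallel gripper is mounted at the origin on a cart in front of the work surface, level with it; the furniture and walls round the work are solid. World frame = base frame: x ahead of the robot, y to its left, z up, the work surface at z = 0. Lengths are in mm, angles in rad, forces in N, time in s.
With the tool pointing down it reaches from about 350 to 775 mm from the base axis. Payload 7.3 kg.
Tool frame: the origin (TCP) lies at the very end of the fingers, on their centre line; the grasp point (between the pads) lies 19 mm behind it (bot.grip_point_offset is the distance from the TCP to the grasp point, in mm); z points along the fingers, y is the line along which they close (so a half turn about z gives the same grasp; the last joint's range is limited). The gripper opens to 92 mm and grips with 3 to 60 N. Pads are 19 mm wide; open, the fingers measure 130 mm over their backs; the gripper's body (75 mm by 190 mm) begins 47 mm behind the grasp point.
Start: joints at [-1.467, 0.342, 1.524, -0, 1.275, -0.146], TCP at [129.807, -508.719, 226.741] pointing down, gripper open.
Joint ranges: [-2.53, 2.53], [-0.77, 2.02], [0.04, 2.7], [-1, 4.14], [0.28, 2.66], [-3.11, 3.11]. Speed limits (rad/s): [2.57, 2.57, 3.14, 3.14, 3.14, 3.14].

### API

Orientations are given as [roll, pitch, yaw] about the fixed x, y, z axes, in that order (R = Rz(yaw) Ry(pitch) Rx(roll)).
In Python, from plant import bot gives the robot as it stands. The module is installed in compiled form; this text tells all that it offers.
- The arm moves only by the shell command python3 -m jog 'ROWS' [OPENING]. ROWS is JSON, a list of rows, each a list of 6 numbers: the shift along the tool's x, y, z in mm, then the turn, a rotation vector about the tool's x, y, z in rad. In form: [[dx, dy, dz, rx, ry, rz], ...]. A call has 1 to 12 rows; each row shifts and turns the commanded pose from where the row before left it, along the tool's axes as they then stand; what a row does not reach is not made up. A row lasts 1/10 s, in which the tool goes at most 50 mm and 8.59 degrees, less where a joint would pass 70% of its speed; a pose out of reach is approached as far as the arm can. A call with a gripper value outside its range is refused whole. OPENING is the opening in per cent of the stroke, from 0 (shut) to 100 (fully open), set as the call begins (- or left out, the last holds). The fingers move at their own pace and stop on an object; the grip force is fixed at half the most. Time passes only in rows, so rows that do not move let the fingers close. It gives the time, the measured TCP pose, the force, the opening and the grip force at its end, in the units of the state.
- bot.get_obs(): the state, without advancing time (a new reading comes with each control period).
- bot.capture(name): name is "scene" or "top" or "wrist"; returns the picture (384x512x3 uint8, red, green, blue); there is no depth.
- bot.camera_model(name): a dict with "fx", "fy", "cx", "cy" (pixels), "dist_coeffs" ([k1, k2, p1, p2, k3] as OpenCV has them; the pictures are not rectified), "position" and "orientation" of the camera in the world; the wrist camera has in their place "T_tool_cam" (4x4, takes a point from camera to tool coordinates, whose origin is the TCP and whose axes are the flange's). Camera axes: x right, y down, z forward; pixel columns grow to the right and rows downward; lengths in mm; the calibration is good to about 2 mm. A picture is of the moment at which its call begins: read the wrist's pose just before it. camera_model takes no time and is no camera call.
- bot.close_job(): hands the job in; it is judged then, once.
Trained networks look in the newest picture that a camera, given by its name, has taken for a name from the list of things; names that differ only in an ending like _2 or _b are one class to them, and where a whole thing is asked for, a point or a joint stands for the part that bears it (a point fixed in the world has none). Each returns a list of dicts, best first, with "p" (0 to 1); they miss things now and then, are a little off and sometimes report something else, mostly with a low value. They report only what shows in the picture. A call takes as long as a camera call.
- bot.outline_of(target, camera): "mask" (384x512 bool, what is visible of it) and "pixel" ([column, row] in pixels, amid what is visible of it).
The state is a dict: "time": time; "joint_positions": joint angles; "dq": joint speeds; "tau": joint torques, N m; "tool_pos": TCP position; "tcp_rot": TCP orientation; "contact_force": force on the tool from outside, world axes, zero at the start; "moment": the same for the moment, N m; "grip_width": finger opening in mm; "finger_force": force on a finger pad.
Only numpy, scipy, OpenCV 4.12 (cv2) and the standard library are available. Lean on these libraries where they do the work, as an engineer would, in place of code of your own. Each camera call takes 0.05 s, during which the arm holds its last target. There are 200 camera calls.

## Working session

There is one attempt and no reset: what is moved stays moved. The work goes in short steps, Python scripts to look and compute and a shell command to move; the robot and the scene stay as the last step left them, time stands still between calls to the robot, and variables do not carry over. Pictures are saved under pics/ and viewed, at most 10 in all, crops included, and the job is handed in when it is done.

```bash
mkdir -p pics; cat > h.py <<'E'
import numpy as np, cv2
from plant import bot
from scipy.spatial.transform import Rotation as R
def cam(name):
    m=bot.camera_model(name)
    K=np.array([[m['fx'],0,m['cx']],[0,m['fy'],m['cy']],[0,0,1]]);d=np.array(m['dist_coeffs'],float)
    if name=='wrist':
        o=bot.get_obs();T=np.eye(4);T[:3,:3]=R.from_euler('xyz',o['tcp_rot']).as_matrix();T[:3,3]=o['tool_pos']
        T=T@np.array(m['T_tool_cam'])
        return K,d,T[:3,:3],T[:3,3]
    q=np.array(m['orientation'],float)
    r=q if q.shape==(3,3) else (R.from_euler('xyz',q).as_matrix() if q.size==3 else R.from_quat(q).as_matrix())
    return K,d,r,np.array(m['position'],float)
def px2w(c,px,z):
    K,d,r,p=c
    u=cv2.undistortPoints(np.array(px,float).reshape(-1,1,2),K,d).reshape(-1,2)
    v=np.c_[u,np.ones(len(u))]@r.T
    return p+v*((z-p[2])/v[:,2])[:,None]
def w2px(c,P):
    K,d,r,p=c
    return cv2.projectPoints((np.array(P,float).reshape(-1,3)-p)@r,np.zeros(3),np.zeros(3),K,d)[0].reshape(-1,2)
E
python3 - <<'E'
from h import *
for n in('scene','top'):
    im=bot.capture(n); cv2.imwrite(f'pics/{n}0.png',im[:,:,::-1])
    m=bot.camera_model(n);print(n,{k:np.round(v,3).tolist() for k,v in m.items()})
c=cam('top')
for t,z in [('panel',14),('corner_stop',22),('near_side',9),('right_end',9),('corner_left',2),('corner_right',2),('heat_sink_1',22),('capacitor',35),('silver_knob',20)]:
    for r in bot.outline_of(t,'top')[:2]:
        rect=cv2.minAreaRect(np.argwhere(r['mask'])[:,::-1].astype(np.float32))
        print(t,round(r['p'],2),np.round(r['pixel']),np.round(px2w(c,r['pixel'],z)).tolist(),r['mask'].sum(),np.round(px2w(c,cv2.boxPoints(rect),z)[:,:2]).tolist())
print(bot.get_obs())
E
```

```text
scene {'fx': 497.68, 'fy': 497.68, 'cx': 255.664, 'cy': 192.881, 'dist_coeffs': [-0.129, 0.0, 0.0, 0.0, 0.0], 'position': [-228.737, 631.786, 696.06], 'orientation': [-2.186, 0.014, -2.128]}
top {'fx': 376.214, 'fy': 376.214, 'cx': 259.884, 'cy': 195.387, 'dist_coeffs': [-0.127, 0.0, 0.0, 0.0, 0.0], 'position': [517.374, 147.764, 1029.1], 'orientation': [-3.061, 0.011, -1.595]}
panel 0.73 [256. 192.] [[608.0, 167.0, 14.0]] 5214 [[582.0, 366.0], [684.0, 358.0], [647.0, -24.0], [546.0, -13.0]]
corner_stop 0.85 [219. 145.] [[739.0, 266.0, 22.0]] 1271 [[754.0, 420.0], [778.0, 35.0], [659.0, 29.0], [635.0, 409.0]]
near_side 0.85 [254. 191.] [[612.0, 172.0, 9.0]] 5333 [[577.0, 366.0], [687.0, 358.0], [651.0, -26.0], [542.0, -14.0]]
right_end 0.67 [254. 187.] [[623.0, 172.0, 9.0]] 5185 [[581.0, 365.0], [686.0, 356.0], [647.0, -26.0], [544.0, -14.0]]
corner_left 0.82 [252. 191.] [[614.0, 178.0, 2.0]] 5351 [[578.0, 367.0], [688.0, 359.0], [652.0, -29.0], [543.0, -18.0]]
corner_right 0.78 [252. 189.] [[618.0, 180.0, 2.0]] 5239 [[581.0, 366.0], [687.0, 359.0], [651.0, -27.0], [546.0, -15.0]]
he
[... 356 characters left out ...]
 0.55, 'joint_positions': array([-1.46701011e+00,  3.42045948e-01,  1.52412760e+00, -8.60489799e-06,
        1.27541492e+00, -1.45988893e-01]), 'dq': array([ 1.65928159e-03, -2.47235011e-05, -6.83842431e-04, -9.60871150e-04,
        3.36934822e-03,  9.59481887e-04]), 'tau': array([-1.29813568e-03, -4.30867732e+01, -2.44361973e+01,  7.17977132e-02,
        4.87322174e-02, -3.96646087e-06]), 'tool_pos': array([ 129.79745038, -508.70306305,  226.70699205]), 'tcp_rot': array([3.14158970e+00, 8.75460524e-06, 2.49777615e-01]), 'contact_force': array([0.66004231, 0.1924203 , 0.46986304]), 'moment': array([-0.03621661, -0.00121134, -0.03203799]), 'finger_force': 0.0, 'grip_width': 91.80646417896484}
```

View pics/top0.png

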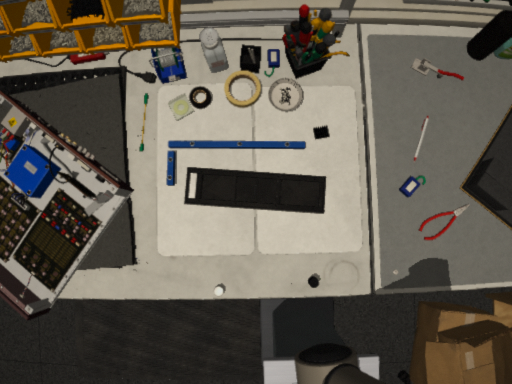

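View pics/scene0.png

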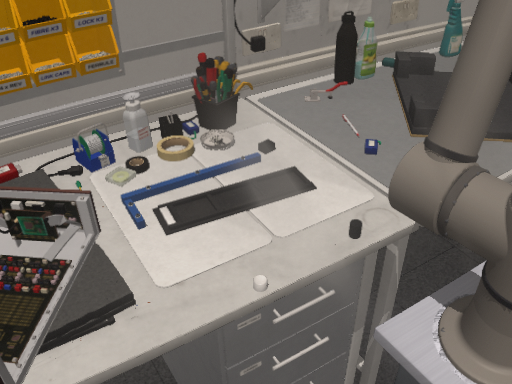

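The top view shows the long blue bar at (168–305,145), the short bar at (172,152–185), the panel at (185–326,168–213), the heat sink at (321,131), the capacitor at (313,281) and the knob at (219,290). The detections agree with this. Next I fit the stop and panel poses by matching silhouettes.

```bash
cat > fit.py <<'E'
from h import *
from scipy.optimize import minimize
def box(x0,x1,y0,y1,h): return np.array([[x,y,z] for x in(x0,x1) for y in(y0,y1) for z in(0,h)],float)
STOP=[box(0,18,-170,208,22),box(-105,-10,190,208,22)]
PAN=[box(-51.5,51.5,-192.5,192.5,4),box(-46,46,-186,186,14)]
def sil(c,boxes,p,S=4):
    im=np.zeros((384*S,512*S),np.uint8);r=R.from_euler('z',p[2]).as_matrix()
    for b in boxes:
        q=w2px(c,b@r.T+[p[0],p[1],0])
        cv2.fillConvexPoly(im,cv2.convexHull(np.round((q+.5)*S-.5).astype(np.int32)),1)
    return cv2.resize(im.astype(np.float32),(512,384),interpolation=cv2.INTER_AREA)
def fit(c,boxes,mask,p0):
    m=mask.astype(np.float32)
    f=lambda v:np.abs(sil(c,boxes,[v[0],v[1],v[2]/200])-m).sum()
    v0=np.array([p0[0],p0[1],p0[2]*200])
    for s in(12,3):
        r=minimize(f,v0,method='Nelder-Mead',options=dict(initial_simplex=np.r_[[v0],v0+np.eye(3)*s])); v0=r.x
    return np.array([v0[0],v0[1],v0[2]/200]),r.fun/m.sum()
def masks(name):
    im=bot.capture(name)
    hsv=cv2.cvtColor(im,cv2.COLOR_RGB2HSV)
    out=[]
    for t in('corner_stop','panel'):
        r=bot.outline_of(t,name); m=r[0]['mask'] if r else np.zeros((384,512),bool)
        if t=='corner_stop':
            near=cv2.dilate(m.astype(np.uint8),np.ones((7,7)))>0
            m=near&(hsv[...,0]>95)&(hsv[...,0]<130)&(hsv[...,1]>110)
        out.append(m)
    return im,out
def rel(s,p):
    d=R.from_euler('z',-s[2]).as_matrix()[:2,:2]@(p[:2]-s[:2])
    return d,p[2]-s[2]
E
python3 - <<'E'
from fit import *
for n in('top','scene'):
    im,(ms,mp)=masks(n);c=cam(n)
    s,e=fit(c,STOP,ms,[735,225,0.0]);p,e2=fit(c,PAN,mp,[615,172,-.09])
    print(n,s.round(3),e,p.round(3),e2,'rel',rel(s,p))
    o=im.copy()
    for b,q in((STOP,s),(PAN,p)):
        k=(sil(c,b,q)>.5).astype(np.uint8)
        cv2.drawContours(o,cv2.findContours(k,0,1)[0],-1,(255,0,0),1)
    if n=='top': cv2.imwrite('pics/fit_top.png',cv2.resize(o[120:230,150:340],None,fx=4,fy=4)[:,:,::-1])
E
```

```text
top [ 7.33039e+02  2.00872e+02 -3.30000e-02] 0.40279814271749753 [ 6.15793e+02  1.70777e+02 -9.40000e-02] 0.020968744025998853 rel (array([-116.19326808,  -33.93503904]), np.float64(-0.06066591234474868))
scene [ 7.36621e+02  1.98818e+02 -5.70000e-02] 1.7776183644189383 [ 6.19050e+02  1.70587e+02 -8.70000e-02] 0.04223238330341113 rel (array([-115.77362116,  -34.87896253]), np.float64(-0.029666738389271925))
```

View pics/fit_top.png

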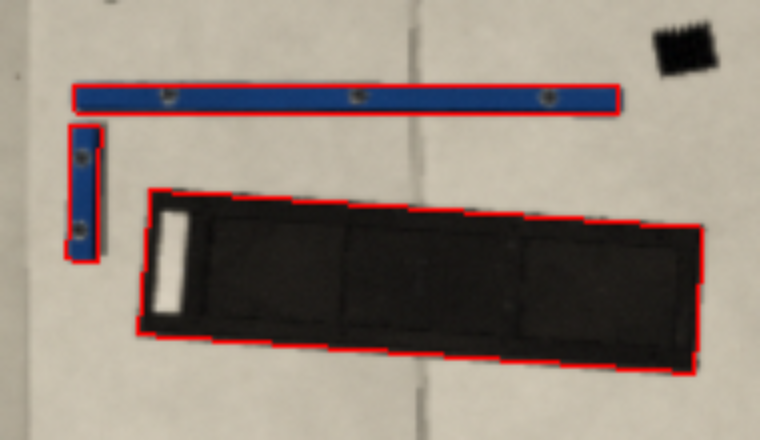

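```bash
python3 -m jog '[[0,0,0,0,0,0.141],[0,0,0,0,0,0.142],[32,-37.5,0,0,0,0],[32,-37.5,0,0,0,0],[32,-37.5,0,0,0,0],[32,-37.5,0,0,0,0],[32,-37.5,0,0,0,0],[32,-37.5,0,0,0,0],[32,-37.5,0,0,0,0],[32,-37.5,0,0,0,0],[32,-37.5,0,0,0,0],[0,0,0,0,0,0]]' 100
python3 -m jog '[[10.5,-45,0,0,0,0],[10.5,-45,0,0,0,0],[10.5,-45,0,0,0,0],[10.5,-45,0,0,0,0],[10.5,-45,0,0,0,0],[10.5,-45,0,0,0,0],[10.5,-45,0,0,0,0],[10.5,-43,0,0,0,0],[0,0,45,0,0,0],[0,0,45,0,0,0],[0,0,45,0,0,0],[0,0,0,0,0,0]]'
```

```text
time: 2.05
tool_pos: [431.8, -176.6, 226.8]
tcp_rot: [-3.141, -0.002, -0.026]
contact_force: [0.7, -1.3, -0.2]
grip_width: 91.7
finger_force: 0.0
time: 3.25
tool_pos: [520.6, 172.7, 86.2]
tcp_rot: [3.139, 0.012, -0.034]
contact_force: [-0.3, -0.4, -0.5]
grip_width: 91.8
finger_force: 0.0
```

```bash
python3 -m jog '[[0,0,35,0,0,0],[0,0,30,0,0,0],[0,0,10,0,0,0],[0,0,0,0,0,0],[0,0,0,0,0,0]]'
python3 - <<'E'
from h import *
im=bot.capture('wrist');cv2.imwrite('pics/w1.png',im[:,:,::-1]);print(bot.get_obs()['tool_pos'])
E
```

```text
time: 3.75
tool_pos: [526.2, 174.1, 18.7]
tcp_rot: [-3.141, -0.003, -0.033]
contact_force: [-0.1, 1.9, 1.1]
grip_width: 91.8
finger_force: 0.0
[526.21927865 174.15970241  18.83011488]
```

View pics/w1.png

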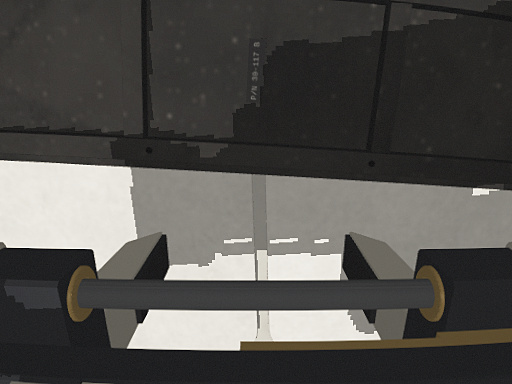

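The wrist view shows the panel's near edge from (0,160) to (512,190). Both fingertips, near (165,235) and (345,235), are clear of it. I'll go down and push.

```bash
python3 -m jog '[[0,0,11,0,0,0],[10,0,0,0,0,0],[10,0,0,0,0,0],[5,0,0,0,0,0],[5,0,0,0,0,0],[5,0,0,0,0,0],[5,0,0,0,0,0],[5,0,0,0,0,0],[5,0,0,0,0,0]]'
python3 -m jog '[[5,0,0,0,0,0],[5,0,0,0,0,0],[5,0,0,0,0,0],[5,0,0,0,0,0],[5,0,0,0,0,0],[5,0,0,0,0,0],[0,0,0,0,0,0]]'
python3 - <<'E'
from fit import *
im,(ms,mp)=masks('top');c=cam('top')
s=[733,200.9,-.033];p,e=fit(c,PAN,mp,[640,172,-.05]);print(p,e,rel(s,p))
cv2.imwrite('pics/t2.png',cv2.resize(im[120:230,150:340],None,fx=4,fy=4)[:,:,::-1])
E
```

```text
time: 4.7
tool_pos: [574.8, 172.3, 5.5]
tcp_rot: [3.141, 0.001, -0.033]
contact_force: [-2.7, -0.1, 2.2]
grip_width: 92.0
finger_force: 1.6
time: 5.4
tool_pos: [606.0, 171.3, 5.8]
tcp_rot: [-3.141, -0.002, -0.033]
contact_force: [-0.1, -0.6, -0.3]
grip_width: 91.8
finger_force: 0.0
[ 6.63782049e+02  1.71852622e+02 -3.57676482e-02] 1.0292675893886967 (array([-68.22187567, -31.31534076]), np.float64(-0.0027676481548325957))
```

View pics/t2.png

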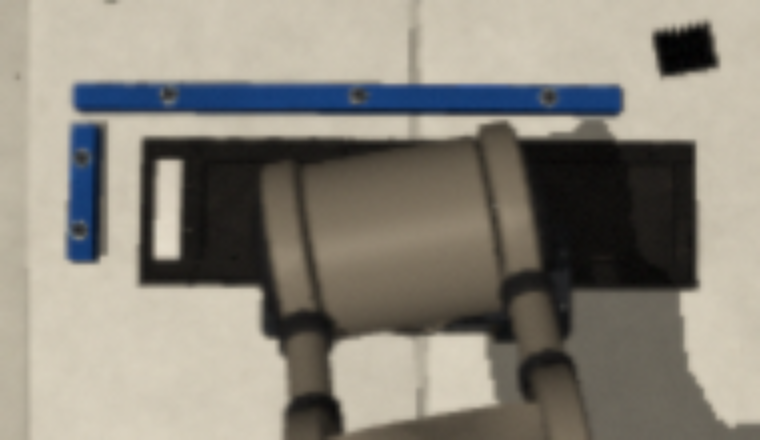

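The panel now lies parallel to the stop: far edge on row ~142 against the bar face at row ~112 in the crop, left end at column ~142 against the short bar at ~100. I'll close most of the remaining gap, back off, then go to the right end.

```bash
python3 -m jog '[[3,0,-1,0,0,0],[4,0,0,0,0,0],[4,0,0,0,0,0],[3,0,0,0,0,0],[0,0,0,0,0,0],[0,0,0,0,0,0],[-15,0,0,0,0,0],[-25,0,0,0,0,0],[0,0,-45,0,0,0],[0,0,-15,0,0,0]]'
python3 - <<'E'
from h import *
o=bot.get_obs();print(o['tool_pos'],o['tcp_rot'],o['joint_positions'])
E
```

```text
time: 6.55
tool_pos: [580.3, 172.6, 70.1]
tcp_rot: [-3.141, -0.006, -0.033]
contact_force: [1.6, -0.8, 1.8]
grip_width: 91.7
finger_force: 0.0
[580.25294755 172.63924319  70.10761223] [-3.14069567 -0.00558899 -0.03291133] [ 1.62756376e-01  6.38924112e-01  1.49196221e+00 -2.44902989e-04
  1.00504962e+00  1.76659222e+00]
```

```bash
python3 -m jog '[[0,0,0,0,0,-0.1428],[0,0,0,0,0,-0.1428],[0,0,0,0,0,-0.1428],[0,0,0,0,0,-0.1428],[0,0,0,0,0,-0.1428],[0,0,0,0,0,-0.1428],[0,0,0,0,0,-0.1428],[0,0,0,0,0,-0.1428],[0,0,0,0,0,-0.1428],[0,0,0,0,0,-0.1428],[0,0,0,0,0,-0.1428]]' 50
python3 -m jog '[[-38,16,0,0,0,0],[-38,16,0,0,0,0],[-38,16,0,0,0,0],[-38,16,0,0,0,0],[-38,16,0,0,0,0],[-38,16,0,0,0,0],[0,0,0,0,0,0],[0,0,0,0,0,0]]'
python3 - <<'E'
from fit import *
im,(ms,mp)=masks('top');c=cam('top')
s=[733,200.9,-.033]
p,e=fit(c,PAN,mp,[677,172,-.034]);print(p,e,rel(s,p))
im,(ms,mp)=masks('scene');p,e=fit(cam('scene'),PAN,mp,[677,172,-.034]);print(p,e)
im=bot.capture('top');cv2.imwrite('pics/t3.png',cv2.resize(im[120:230,150:340],None,fx=4,fy=4)[:,:,::-1])
E
```

```text
time: 7.65
tool_pos: [579.5, 172.3, 67.1]
tcp_rot: [3.139, -0.0, 1.543]
contact_force: [-0.7, -0.1, 0.4]
grip_width: 45.6
finger_force: 0.0
time: 8.45
tool_pos: [667.4, -59.9, 66.6]
tcp_rot: [3.141, 0.0, 1.535]
contact_force: [0.1, 1.1, -0.6]
grip_width: 45.5
finger_force: 0.0
[ 6.76552159e+02  1.72100260e+02 -2.79118803e-02] 0.04103233830845771 (array([-55.46688881, -30.64650083]), np.float64(0.005088119662139703))
[ 6.80454433e+02  1.70049002e+02 -3.33296591e-02] 0.05549987471811576
```

View pics/t3.png

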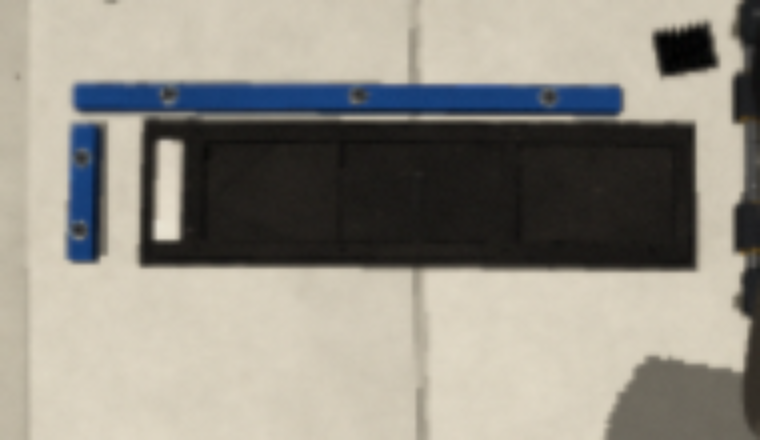

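The panel is parallel to the stop, about 4 mm short of the long bar and about 30 mm short of the short bar. The fingers are to the right of its right end at crop column ~740. I'll go down and push left.

```bash
python3 -m jog '[[0,0,30,0,0,0],[0,0,20,0,0,0],[0,0,9.5,0,0,0],[0,0,0,0,0,0],[10,0,0,0,0,0],[10,0,0,0,0,0],[6,0,0,0,0,0],[5,0,0,0,0,0],[5,0,0,0,0,0],[5,0,0,0,0,0],[5,0,0,0,0,0]]'
python3 -m jog '[[5,0,0,0,0,0],[4,0,0,0,0,0],[3,0,0,0,0,0],[2,0,0,0,0,0],[0,0,0,0,0,0]]'
```

```text
time: 9.9
tool_pos: [669.0, -13.4, 7.7]
tcp_rot: [3.14, 0.001, 1.537]
contact_force: [-0.0, -6.7, 3.5]
grip_width: 46.2
finger_force: 2.4
time: 10.4
tool_pos: [669.2, 1.4, 7.3]
tcp_rot: [3.141, -0.0, 1.538]
contact_force: [0.7, -3.1, 2.9]
grip_width: 45.9
finger_force: 1.6
```

```bash
python3 -m jog '[[1,0,0,0,0,0],[1,0,0,0,0,0],[0,0,0,0,0,0]]'; python3 -m jog '[[1,0,0,0,0,0],[1,0,0,0,0,0],[0,0,0,0,0,0]]'
python3 - <<'E'
from fit import *
im,(ms,mp)=masks('top');c=cam('top')
s=[733,200.9,-.033];p,e=fit(c,PAN,mp,[677,200,-.034]);print(p,e,rel(s,p))
E
```

```text
time: 10.7
tool_pos: [669.1, 3.1, 7.2]
tcp_rot: [3.141, 0.0, 1.538]
contact_force: [-0.2, -4.4, 4.0]
grip_width: 45.9
finger_force: 2.2
time: 11.0
tool_pos: [669.1, 4.1, 7.2]
tcp_rot: [-3.142, 0.001, 1.537]
contact_force: [0.5, -8.0, 3.7]
grip_width: 46.0
finger_force: 4.0
[ 6.77814641e+02  2.13908001e+02 -2.68968691e-02] 0.09306361375880647 (array([-55.58449892,  11.180132  ]), np.float64(0.006103130931880394))
```

```bash
for i in 1; do python3 -m jog '[[1,0,0,0,0,0],[1,0,0,0,0,0],[0,0,0,0,0,0]]'; done; python3 -m jog '[[1,0,0,0,0,0],[1,0,0,0,0,0],[0,0,0,0,0,0]]'
python3 - <<'E'
from h import *
im=bot.capture('top');cv2.imwrite('pics/t4.png',cv2.resize(im[120:230,150:340],None,fx=4,fy=4)[:,:,::-1])
E
```

```text
time: 11.45
tool_pos: [669.2, 4.3, 7.3]
tcp_rot: [-3.141, 0.004, 1.537]
contact_force: [-0.1, -14.3, 4.2]
grip_width: 46.1
finger_force: 7.0
time: 11.75
tool_pos: [669.2, 4.5, 7.3]
tcp_rot: [-3.141, 0.006, 1.537]
contact_force: [-1.9, -20.3, 3.9]
grip_width: 45.9
finger_force: 10.1
```

View pics/t4.png

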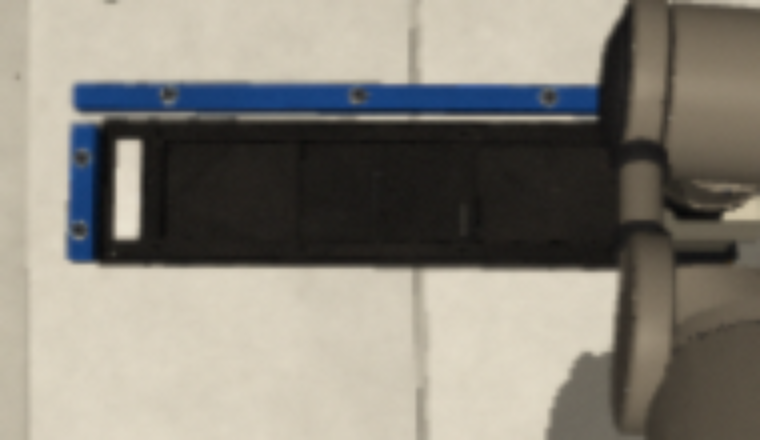

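Contact with the short bar is confirmed by the force rise to 20 N with no more travel. The picture shows the left end against the bar at column ~100 and a thin gap left at the long bar (rows 112–120). I'll back off and return to the near side.

```bash
python3 -m jog '[[-10,0,0,0,0,0],[-30,0,0,0,0,0],[0,0,-40,0,0,0],[0,0,-20,0,0,0],[39,-14,0,0,0,0],[39,-14,0,0,0,0],[39,-14,0,0,0,0],[39,-14,0,0,0,0],[39,-14,0,0,0,0],[39,-14,0,0,0,0]]'
python3 -m jog '[[0,0,0,0,0,0.1428],[0,0,0,0,0,0.1428],[0,0,0,0,0,0.1428],[0,0,0,0,0,0.1428],[0,0,0,0,0,0.1428],[0,0,0,0,0,0.1428],[0,0,0,0,0,0.1428],[0,0,0,0,0,0.1428],[0,0,0,0,0,0.1428],[0,0,0,0,0,0.1428],[0,0,0,0,0,0.1428],[0,0,0,0,0,0]]' 100
python3 - <<'E'
from fit import *
im,(ms,mp)=masks('scene');p,e=fit(cam('scene'),PAN,mp,[680,200,-.034]);print(p,e)
print(bot.get_obs()['tool_pos'])
E
```

```text
time: 12.8
tool_pos: [590.0, 208.3, 66.4]
tcp_rot: [-3.139, -0.001, 1.538]
contact_force: [-0.0, -0.1, 0.1]
grip_width: 45.7
finger_force: 0.0
time: 14.0
tool_pos: [590.8, 206.7, 66.4]
tcp_rot: [-3.141, 0.002, -0.034]
contact_force: [0.2, -0.1, -0.0]
grip_width: 92.1
finger_force: 0.0
[ 6.80753530e+02  1.96578392e+02 -3.22086049e-02] 0.11605329949238578
[591.28529258 206.2505996   66.76939636]
```

```bash
python3 -m jog '[[0,0,30,0,0,0],[0,0,20,0,0,0],[0,0,9,0,0,0],[0,0,0,0,0,0],[10,0,0,0,0,0],[8,0,0,0,0,0],[5,0,0,0,0,0],[4,0,0,0,0,0],[2,0,0,0,0,0],[2,0,0,0,0,0],[0,0,0,0,0,0]]'
python3 -m jog '[[1,0,0,0,0,0],[1,0,0,0,0,0],[0,0,0,0,0,0]]'; python3 -m jog '[[1,0,0,0,0,0],[1,0,0,0,0,0],[0,0,0,0,0,0]]'
```

```text
time: 15.25
tool_pos: [621.8, 204.8, 8.1]
tcp_rot: [3.141, 0.002, -0.033]
contact_force: [-3.9, -1.2, 3.5]
grip_width: 92.0
finger_force: 2.3
time: 15.55
tool_pos: [624.0, 204.7, 8.1]
tcp_rot: [3.141, 0.002, -0.033]
contact_force: [-5.7, -0.5, 3.8]
grip_width: 91.8
finger_force: 2.6
time: 15.85
tool_pos: [624.4, 204.7, 8.0]
tcp_rot: [3.141, 0.005, -0.033]
contact_force: [-10.3, -0.8, 6.2]
grip_width: 91.9
finger_force: 5.1
```

```bash
python3 -m jog '[[1,0,0,0,0,0],[1,0,0,0,0,0],[0,0,0,0,0,0]]'; python3 -m jog '[[1,0,0,0,0,0],[1,0,0,0,0,0],[0,0,0,0,0,0]]'; python3 -m jog '[[1,0,0,0,0,0],[1,0,0,0,0,0],[0,0,0,0,0,0]]'
```

```text
time: 16.15
tool_pos: [624.5, 204.7, 7.9]
tcp_rot: [3.14, 0.009, -0.033]
contact_force: [-16.5, -0.8, 10.3]
grip_width: 91.6
finger_force: 8.2
time: 16.45
tool_pos: [624.7, 204.7, 7.9]
tcp_rot: [3.14, 0.013, -0.033]
contact_force: [-23.1, -0.0, 16.2]
grip_width: 91.5
finger_force: 11.3
time: 16.75
tool_pos: [624.7, 204.8, 7.9]
tcp_rot: [3.139, 0.017, -0.033]
contact_force: [-29.2, -0.7, 19.5]
grip_width: 92.0
finger_force: 14.5
```

Firmly seated. I'll back off and check.

```bash
python3 -m jog '[[-8,0,0,0,0,0],[-10,0,0,0,0,0],[-30,0,0,0,0,0],[0,0,-40,0,0,0],[0,0,-50,0,0,0],[-40,30,-40,0,0,0],[-40,30,0,0,0,0],[-40,30,0,0,0,0],[0,0,0,0,0,0]]'
python3 - <<'E'
from fit import *
im,(ms,mp)=masks('top');p,e=fit(cam('top'),PAN,mp,[681,200,-.034]);print(p,e,rel([733,200.9,-.033],p))
o=cv2.resize(im[130:210,158:348],None,fx=4,fy=4,interpolation=cv2.INTER_CUBIC)
s=bot.capture('scene');o2=cv2.resize(s[140:240,110:330],(760,345),interpolation=cv2.INTER_CUBIC)
cv2.imwrite('pics/t5.png',np.vstack([o[:250],o2])[:,:,::-1])
E
```

```text
time: 17.65
tool_pos: [464.2, 124.0, 128.4]
tcp_rot: [3.14, 0.007, -0.035]
contact_force: [0.9, -0.4, -0.7]
grip_width: 91.9
finger_force: 0.0
[ 6.81160109e+02  2.00094958e+02 -4.13482196e-02] 0.027235695339143617 (array([-51.78510557,  -2.51501007]), np.float64(-0.008348219564934957))
```

View pics/t5.png

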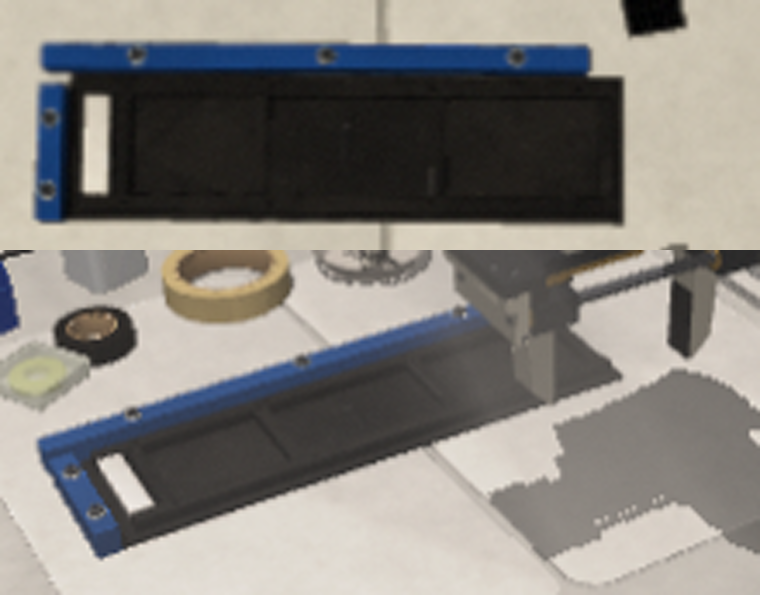

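The left end and corner are seated. The right end may be about 2 mm off the long bar, with the panel edge at row 78 against the bar at row 72. I'll take a close wrist look there.

```bash
python3 -m jog '[[45,15,-10,0,0,0],[45,15,0,0,0,0],[40,15,0,0,0,0],[0,20,0,0,0,0],[0,0,0,0,0,0],[0,0,0,0,0,0]]'
python3 - <<'E'
from h import *
c=cam('wrist');print(w2px(c,[[733,60,0],[733,30,0],[733,110,0],[680,60,0]]).round())
im=bot.capture('wrist');cv2.imwrite('pics/w2.png',im[:,:,::-1]);print(bot.get_obs()['tool_pos'])
E
```

```text
time: 18.45
tool_pos: [599.3, 57.5, 138.9]
tcp_rot: [-3.141, 0.0, -0.034]
contact_force: [-0.6, 0.2, -0.0]
grip_width: 92.2
finger_force: 0.0
[[246.  22.]
 [283.  21.]
 [185.  25.]
 [249.  89.]]
[598.95756061  57.90189359 139.18809866]
```

View pics/w2.png

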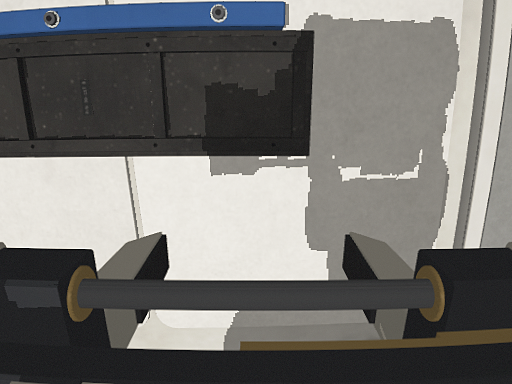

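```bash
python3 - <<'E'
from fit import *
c=cam('wrist');im=cv2.imread('pics/w2.png');hsv=cv2.cvtColor(im,cv2.COLOR_BGR2HSV)
blue=(hsv[...,0]>95)&(hsv[...,0]<130)&(hsv[...,1]>110)
xs=np.arange(5,280,5)
be=np.array([np.where(blue[:60,x])[0].max()+.5 for x in xs])
g=im.max(2).astype(float)
W=lambda z,e:px2w(c,np.c_[xs,e],z)
b=W(0,be);b4=W(4,be)
f=np.polyfit(b[:,1],b[:,0],1);print('blue lower edge slope z0',f[0],np.polyfit(b4[:,1],b4[:,0],1)[0])
ne=np.array([np.where(g[100:170,x]<75)[0].max()+100.5 for x in range(10,200,5)])
n=px2w(c,np.c_[np.arange(10,200,5),ne],0);fn=np.polyfit(n[:,1],n[:,0],1,);print('near edge slope',fn, np.abs(np.polyval(fn,n[:,1])-n[:,0]).max())
for x in(20,100,180,260,280,284,295,305):print(x,im[20:40,x].tolist() if x in(100,280) else be[min(np.searchsorted(xs,x),len(be)-1)])
print('x of blue edge, near edge at y=60,180', np.polyval(f,[60,180]),np.polyval(fn,[60,180]))
E
```

```text
blue lower edge slope z0 0.03256042033082522 0.03256042033082565
near edge slope [3.39048832e-02 6.20364861e+02] 0.7128442189596171
20 36.5
100 [[147, 93, 58], [146, 94, 58], [148, 96, 61], [147, 94, 58], [148, 95, 60], [149, 95, 59], [148, 94, 59], [142, 92, 61], [131, 86, 55], [58, 38, 28], [79, 52, 34], [78, 50, 31], [74, 49, 36], [52, 49, 46], [48, 52, 54], [49, 51, 53], [50, 53, 55], [50, 55, 56], [31, 34, 34], [46, 46, 48]]
180 30.5
260 29.5
280 [[151, 95, 59], [153, 98, 62], [154, 97, 62], [154, 98, 62], [140, 91, 58], [133, 86, 55], [80, 54, 35], [74, 51, 35], [78, 52, 34], [69, 45, 27], [50, 45, 44], [52, 57, 60], [52, 55, 56], [53, 55, 56], [50, 53, 56], [54, 57, 59], [45, 47, 47], [46, 46, 47], [48, 51, 53], [48, 49, 50]]
284 29.5
295 29.5
305 29.5
x of blue edge, near edge at y=60,180 [727.14945288 731.05670332] [622.39915375 626.46773974]
```

At columns 100 and 280 the bar's dark-blue inner face meets the flange with no bright gap, and the two edges are parallel to about 1 mrad, so the long edge is flush. Now the same check at the left end.

```bash
python3 -m jog '[[0,-45,0,0,0,0],[0,-45,0,0,0,0],[0,-45,0,0,0,0],[0,-45,0,0,0,0],[0,-45,0,0,0,0],[0,-45,0,0,0,0],[0,0,0,0,0,0],[0,0,0,0,0,0]]'
python3 - <<'E'
from h import *
im=bot.capture('wrist');print(bot.get_obs()['tool_pos'])
cv2.imwrite('pics/w3.png',im[:,:,::-1])
c=cam('wrist');q=w2px(c,[[680,395,0]])[0].astype(int);print(q)
x0=max(0,q[0]-90);y0=max(0,q[1]-90)
cv2.imwrite('pics/w3c.png',cv2.resize(im[y0:y0+150,x0:x0+200],(800,600),interpolation=cv2.INTER_NEAREST)[:,:,::-1])
E
```

```text
time: 19.3
tool_pos: [606.5, 329.1, 139.2]
tcp_rot: [3.141, -0.0, -0.03]
contact_force: [-0.5, 0.2, -0.6]
grip_width: 91.9
finger_force: 0.0
[606.84879284 327.66187193 139.33511196]
[173 100]
```

View pics/w3c.png

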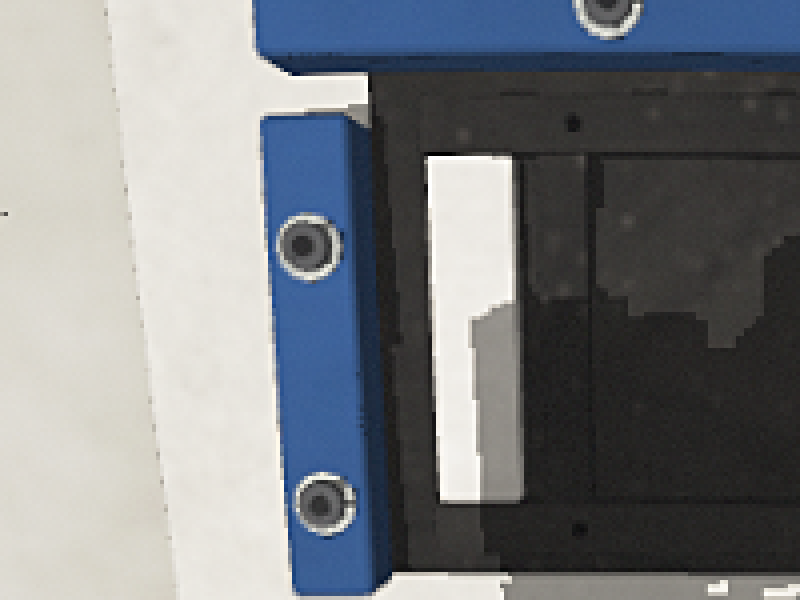

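The left flange abuts the short bar (crop column ~370–390) along its length, and the far edge abuts the long bar at row ~72, with no gap in either place. The robot is clear, so I'll hand in.

```bash
python3 -c "
from plant import bot
print(bot.close_job())"
```

```text
the job is handed in; nothing more can be done
None
```

The panel is pushed into the corner stop, its far edge flush along the long bar and its left end touching the short bar. The arm kept clear of the heat sink, the capacitor and the knob, and the job was handed in at about 19 s.

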